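# Load a lacquer test tile under a spring clip

### The arm

A 6-joint arm with a two-finger parallel gripper is mounted at the origin on a cart in front of the work surface, level with it; the furniture and walls round the work are solid. World frame = base frame: x ahead of the robot, y to its left, z up, the work surface at z = 0. Lengths are in m, angles in rad, forces in N, time in s.
With the tool pointing down it reaches from about 0.3 to 0.95 m from the base axis. Payload 3.1 kg.
Tool frame: the origin (TCP) lies on the centre line of the jaws, within the pads' length; the fingertips stand 11 mm ahead of it and the grasp point (between the pads) lies 8 mm behind it; z points along the fingers, y is the line along which they close (so a half turn about z gives the same grasp; the last joint's range is limited). The gripper opens to 85 mm and grips with 20 to 120 N. Pads are 22 mm wide; open, the fingers measure 114 mm over their backs; the gripper's body (76 mm by 85 mm) begins 54 mm behind the grasp point. The pads swing forward as they close: fully open they stand 13 mm farther back than shut.
Start: joints at [-1.198, 0.308, 1.634, -0, 1.2, -0.07], TCP at [0.268, -0.565, 0.242] pointing down, gripper open.
Joint ranges: [-3.06, 3.06], [-0.79, 1.96], [0.05, 2.63], [-1.19, 4.34], [0.05, 2.64], [-2.94, 2.94]. Speed limits (rad/s): [2.79, 2.79, 3.14, 3.14, 3.14, 3.14].

### API

Orientations are given as a rotation vector (axis times angle).
In Python, from bench import arm gives the robot as it stands.
- The arm moves only by the shell command python3 -m pendant 'ROWS' [FORCE]. ROWS is JSON, a list of rows, each a list of 3 entries, a list of its own where there are three numbers: the turn, a rotation vector about the tool's x, y, z in rad, then the shift along the tool's x, y, z in cm, then the finger opening in cm, from 0 to 8.54. In form: [[[wx, wy, wz], [x, y, z], grip], ...]. A call has 1 to 12 rows; each row is the pose to reach, as a shift and turn from the pose commanded when the call began, along the tool's axes at that moment; what a row does not reach only later rows make up. A row lasts 1/8 s, in which the tool goes at most 62.5 mm and 10.7 degrees, less where a joint would pass 70% of its speed; a pose out of reach is approached as far as the arm can. A call with a gripper value outside its range is refused whole. The fingers move at their own pace and stop on an object; FORCE is the grip in N (left out, the last holds). Time passes only in rows, so rows that repeat a pose let the fingers close. It gives the time, the measured TCP pose, the force, the opening and the grip force at its end, in the units of the state.
- arm.sense(): the state, without advancing time (a new reading comes with each control period).
- arm.grab_frame(name): name is "scene" or "side" or "wrist"; returns a dict with "pixels" (400x640x3 uint8, red, green, blue), "camera_matrix" (3x3 intrinsics, pixels), "extrinsics" (4x4, takes a point from camera to world coordinates). Camera axes: x right, y up, looking along -z (the intrinsics and any distortion apply to the point x, -y, -z); pixel columns grow to the right and rows downward; lengths in m; the calibration is good to about 2 mm. A picture is of the moment at which its call begins. There is no depth.
- arm.hand_in(): hands the job in; it is judged then, once.
The state is a dict: "time_s": time; "joints": joint angles; "qd": joint speeds; "effort": joint torques, N m; "position": TCP position; "ee_rot": TCP orientation; "wrist_force": force on the tool from outside, world axes, zero at the start; "wrist_torque": the same for the moment, N m; "finger_gap": finger opening in m; "gripper_force": force on a finger pad.
Only numpy, scipy, OpenCV 4.12 (cv2) and the standard library are available. Lean on these libraries where they do the work, as an engineer would, in place of code of your own. Each camera call takes 0.05 s, during which the arm holds its last target. There are 200 camera calls.

### The job

Load the test tile into the spring-clip holder: with one fingertip press the clip's long thumb bar down so that its nose lifts, and while you keep it down push the tile along its channel beneath the nose with the other fingertip until it is fully home against the end stop. Then let the bar up so that the nose clamps the tile. Only push and press: do not lift or tip the tile, and leave the other things on the table where they are.

Things in the scene. Friction and masses are not known exactly. Their poses are not given: they have to be found in the camera images.
- holder: The holder, fixed to the table: a wooden board with an aluminium bed and a steel spring clip, yawed up to 20 degrees. Origin: on the table top (z = 0), below the middle of the clip's hinge; x runs along the channel from its open end (near the robot) to the end stop, y to the left, z up. In this frame the board spans x -140 to +60 mm, y -66 to +58 mm, 10 mm thick. 'Holder frame' below means this one.
- channel (a point): A point on the middle line of the channel floor, 60 mm before the hinge's middle: holder frame x -60, y -34, z +18 mm (the bed's top is 18 mm above the table). The channel is 39 mm wide between two rails that stand 3 mm above the bed.
- stop (a point): Foot of the end stop's face, on the bed at the channel's middle line: holder frame x +35, y -34, z +18 mm. The stop is a steel block whose top is 30 mm above the table.
- hinge (a point): Middle of the clip's hinge: holder frame x 0, y 0, z +24 mm. The hinge runs along x between two lugs at x -26 and +26 mm, whose tops are 31 mm above the table. From the hinge the clip's arm bridges to the nose at x -7 to +13 mm only; nothing of the holder is higher than 50 mm.
- tile: The test tile: flat, wooden with a black top, 56 mm long (along the channel), 36 mm wide, 10 mm thick, 35 to 70 g. It starts on the bed in the channel, wholly before the nose. Origin: centre of its underside, axes as the holder's. Home against the stop, its origin is at x +7 mm in the holder frame. It slides freely under a lifted nose; a nose that is not lifted blocks it.
- clip (a joint): Angle of the spring clip, rad. 0: closed (nose 2 mm above the empty bed, thumb bar up). 0.34: hard stop, bar fully down, nose 14 mm above the bed. Above about 0.23 the nose clears the tile; resting on the tile it reads about 0.22. The spring drives it towards 0: pressing the middle of the bar takes about 3 N at first, 6.5 N at the hard stop.
- thumb_bar (a point): Flat slippery grey plastic strip of the clip, left of the hinge, 146 x 28 x 3 mm, long along x (holder frame x -135 to +11 mm). This point: centre of its top face. Clip at 0: sloping, outer edge up, middle 34 mm above the table at y +35 mm. At the hard stop: level, top 22 mm above the table (4 mm above the bed), y +22 to +50 mm. Fingertips slide along it easily.
- nose (a point): The clip's nose: a steel bar 24 mm long along x (holder frame x -12 to +12 mm), 8 mm in diameter, over the middle of the channel. This point: middle of its underside.
- offcut: Bystander: a pale square-edged wood offcut, 21x78x15 mm. Origin: centre of its underside.
- eraser: Bystander: an eraser in a card sleeve, 18x44x11 mm. Origin: centre of its underside.
- spool: Bystander: a small thread spool, 31 mm across, 40 mm tall. Origin: centre of its underside.
- tape: Bystander: a roll of masking tape lying flat, 92 mm across, 19 mm tall. Origin: centre of its underside.
- jar_a: Bystander: a capped pigment jar, 42 mm across, 52 mm tall. Origin: centre of its underside.
- jar_b: Bystander: a larger capped pigment jar, 52 mm across, 70 mm tall. Origin: centre of its underside.
- loupe: Bystander: a black ring-shaped loupe, 45 mm across, 18 mm tall. Origin: centre of its underside.
Not all that is in view belongs to the job. There is more than one size of the tile; the one meant has the size given above. Of the things that look like the holder, the larger one is meant.

How it is judged:
By the outcome, as a careful person would: the job done as asked, in the order asked, and still so for the second after the job is handed in, with the robot touching nothing.
It also fails if it takes over 46 s, if anything falls off the work surface, if the arm or the gripper's body presses on something with over 40 N, if the wrist force passes 120 N, or if a joint passes its speed limit or range.

## Working session

There is one attempt and no reset: what is moved stays moved. The work goes in short steps, Python scripts to look and compute and a shell command to move; the robot and the scene stay as the last step left them, time stands still between calls to the robot, and variables do not carry over. Pictures are saved under pics/ and viewed, at most 10 in all, crops included, and the job is handed in when it is done.

```bash
mkdir -p pics
python3 - <<'E'
from bench import arm
import cv2
s=arm.sense();print(s)
for n in("scene","side"):
    f=arm.grab_frame(n);cv2.imwrite(f"pics/{n}0.png",f["pixels"][:,:,::-1]);print(n,f["camera_matrix"].tolist(),f["extrinsics"].round(4).tolist(),[k for k in f])
E
```

```text
{'time_s': 0.0, 'joints': array([-1.19769552e+00,  3.08996910e-01,  1.63521901e+00, -7.56994396e-06,
        1.19972231e+00, -6.96688061e-02]), 'qd': array([ 0.00072329, -0.00017988,  0.00203245,  0.0001037 ,  0.00100317,
        0.0001705 ]), 'effort': array([-5.26877102e-05, -4.15250373e+01, -2.76664728e+01, -2.89150585e-04,
        1.02599699e-02,  1.18455918e-05]), 'position': array([ 0.26746887, -0.56396975,  0.24103665]), 'ee_rot': array([-3.06265791e+00, -6.89328866e-01,  5.67374843e-04]), 'wrist_force': array([ 0.30314058, -0.21965403,  0.51534938]), 'wrist_torque': array([-0.02774577,  0.01375503, -0.04338395]), 'gripper_force': 0.0, 'finger_gap': 0.08539331170915133}
scene [[436.3381950880703, 0.0, 319.4992224359959], [0.0, 436.3381950880703, 212.53950766955455], [0.0, 0.0, 1.0]] [[0.6603, 0.2995, -0.6887, -0.328], [-0.7509, 0.2766, -0.5997, -0.8651], [0.0109, 0.9131, 0.4075, 0.6107], [0.0, 0.0, 0.0, 1.0]] ['pixels', 'camera_matrix', 'extrinsics']
side [[402.3359714131687, 0.0, 318.1935194803024], [0.0, 402.3359714131687, 203.86966491630423], [0.0, 0.0, 1.0]] [[-0.9638, 0.1799, -0.197, 0.368], [-0.2665, -0.6182, 0.7394, 0.707], [0.0112, 0.7651, 0.6438, 0.7557], [0.0, 0.0, 0.0, 1.0]] ['pixels', 'camera_matrix', 'extrinsics']
```

View pics/scene0.png

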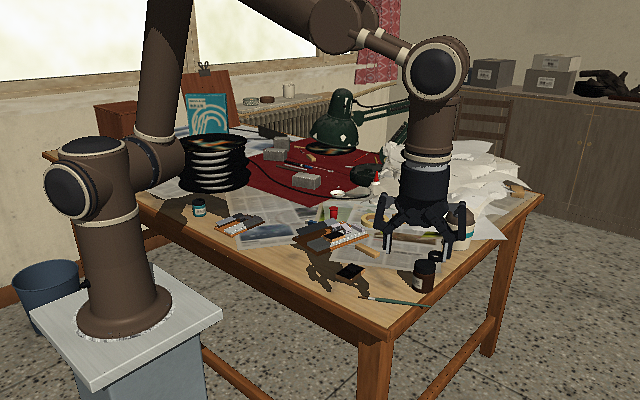

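View pics/side0.png

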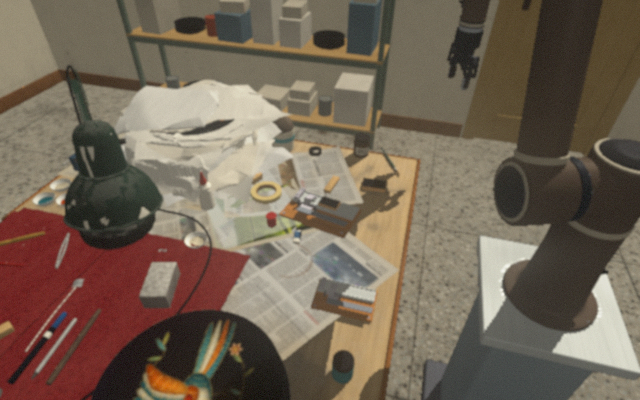

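The scene view shows two holder-like things, at (335,238) and (240,222), and a loose black tile at (350,270). In the side view the holders are at (320,210) and (345,298), and the loose tile is at (374,185). I'll check them in close crops.

Run:
```python
import cv2,numpy as np
a=cv2.imread("pics/scene0.png")[200:290,285:405];b=cv2.imread("pics/side0.png")[165:255,265:385]
r=lambda i:cv2.resize(i,(792,594),interpolation=cv2.INTER_CUBIC)
cv2.imwrite("pics/c1.png",r(a));cv2.imwrite("pics/c2.png",r(b))
```

```text
(no output)
```

View pics/c1.png

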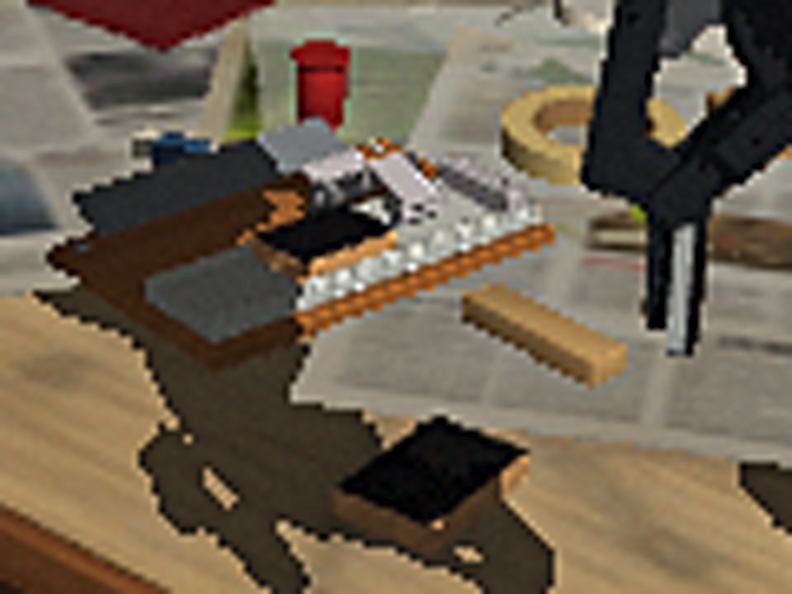

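View pics/c2.png

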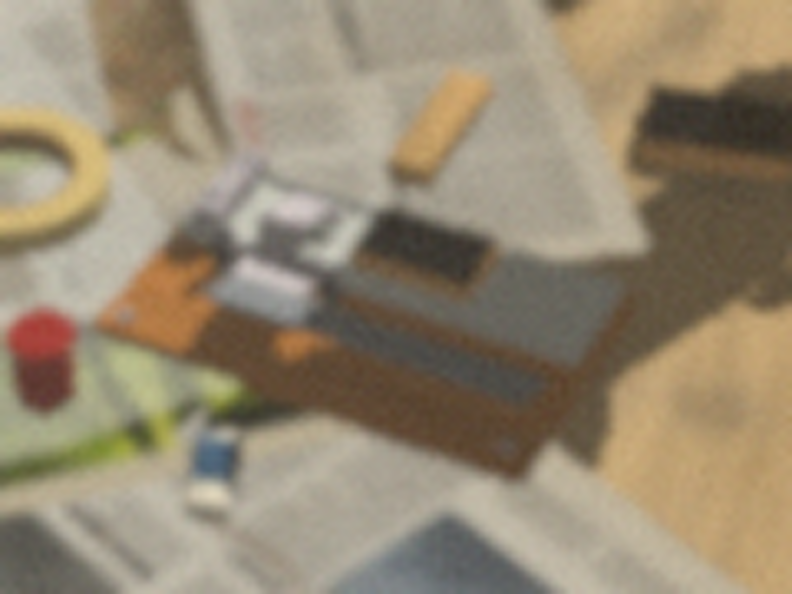

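The crops confirm the larger holder, with a tile in its channel at scene crop (325,240) and side crop (425,250). The loose tile on the table, at scene crop (430,470), is a decoy. Next I'll fit the holder pose.

```bash
cat > h.py <<'E'
import numpy as np
from scipy.optimize import least_squares
S=([[436.338,0,319.499],[0,436.338,212.5395],[0,0,1]],[[0.6603,0.2995,-0.6887,-0.328],[-0.7509,0.2766,-0.5997,-0.8651],[0.0109,0.9131,0.4075,0.6107],[0,0,0,1]])
D=([[402.336,0,318.1935],[0,402.336,203.8697],[0,0,1]],[[-0.9638,0.1799,-0.197,0.368],[-0.2665,-0.6182,0.7394,0.707],[0.0112,0.7651,0.6438,0.7557],[0,0,0,1]])
def proj(c,P):
    K,E=map(np.array,c);p=(np.atleast_2d(P)-E[:3,3])@E[:3,:3];p=p*[1,-1,-1];p=p@K.T;return p[:,:2]/p[:,2:]
def ray(c,u,z):
    K,E=map(np.array,c);d=E[:3,:3]@(np.linalg.solve(K,[*u,1])*[1,-1,-1]);return E[:3,3]+d*(z-E[2,3])/d[2]
def W(q,P):
    P=np.atleast_2d(P);c,s=np.cos(q[2]),np.sin(q[2]);return np.c_[q[0]+c*P[:,0]-s*P[:,1],q[1]+s*P[:,0]+c*P[:,1],P[:,2]]
def H(q,P):
    P=np.atleast_2d(P);c,s=np.cos(q[2]),np.sin(q[2]);d=P[:,:2]-q[:2];return np.c_[c*d[:,0]+s*d[:,1],-s*d[:,0]+c*d[:,1],P[:,2]]
def fit(obs,q0):
    # obs: list of (cam, pixel, holder point)
    f=lambda q:np.concatenate([(proj(c,W(q,P))-u).ravel() for c,u,P in obs])
    r=least_squares(f,q0);return r.x,r.fun.reshape(-1,2)
E
python3 - <<'E'
from h import *
s=lambda u,v:np.array([285+u/6.6-.4,200+v/6.6-.4]);d=lambda u,v:np.array([265+u/6.6-.4,165+v/6.6-.4])
o=[(S,s(50,260),[-.14,.058,.01]),(S,s(212,352),[-.14,-.066,.01]),(S,s(553,228),[.06,-.066,.01]),
(D,d(98,318),[.06,.058,.01]),(D,d(517,465),[-.14,.058,.01])]
q,r=fit(o,[.45,-.35,0]);print(q,r.round(1).tolist())
# tile top corners z=28
for c,u in((S,s(245,238)),(S,s(302,265)),(S,s(398,235)),(S,s(335,208)),(D,d(388,207)),(D,d(495,240)),(D,d(467,285)),(D,d(355,252))):
    print('tile',H(q,ray(c,u,.028)).round(4))
for n,c,u,z in(("loose",S,s(335,490),.01),("loose",S,s(435,527),.01),("loose",S,s(528,455),.01),("loose",S,s(437,418),.01),("offcut",D,d(393,162),.015),("offcut",D,d(490,75),.015),("offc",S,s(590,365),.015),("spool",S,s(320,50),.04),("spool",D,d(42,330),.04),("tape",D,d(50,170),.019)):
    p=ray(c,u,z);print(n,p.round(3),H(q,p).round(3))
E
```

```text
[ 0.62108181 -0.12535009 -0.19942053] [[-0.0, -1.8], [0.3, 0.8], [1.2, 0.5], [-0.6, 0.2], [1.2, 1.3]]
tile [[-0.0836 -0.0136  0.028 ]]
tile [[-0.0793 -0.0487  0.028 ]]
tile [[-0.0267 -0.0514  0.028 ]]
tile [[-0.0324 -0.0139  0.028 ]]
tile [[-0.0264 -0.0478  0.028 ]]
tile [[-0.0771 -0.049   0.028 ]]
tile [[-0.079  -0.0164  0.028 ]]
tile [[-0.0275 -0.0139  0.028 ]]
loose [ 0.424 -0.266  0.01 ] [[-0.165 -0.177  0.01 ]]
loose [ 0.43  -0.311  0.01 ] [[-0.151 -0.22   0.01 ]]
loose [ 0.496 -0.307  0.01 ] [[-0.086 -0.203  0.01 ]]
loose [ 0.495 -0.262  0.01 ] [[-0.097 -0.159  0.01 ]]
offcut [ 0.596 -0.215  0.015] [[-0.007 -0.092  0.015]]
offcut [ 0.569 -0.292  0.015] [[-0.018 -0.174  0.015]]
offc [ 0.565 -0.288  0.015] [[-0.022 -0.171  0.015]]
spool [ 0.7   -0.029  0.04 ] [[0.058 0.11  0.04 ]]
spool [ 0.696 -0.037  0.04 ] [[0.056 0.102 0.04 ]]
tape [ 0.741 -0.161  0.019] [[ 0.124 -0.011  0.019]]
```

```bash
cat >> h.py <<'E'
from scipy.spatial.transform import Rotation as R
def plan(q,target,yaw=None):
    """print turn and shift (cm) from the current pose to holder-frame TCP target, pointing down, tool x along holder x"""
    from bench import arm
    s=arm.sense();R0=R.from_rotvec(s["ee_rot"]).as_matrix()
    c,n=np.cos(q[2]),np.sin(q[2]);Rt=np.array([[c,n,0],[n,-c,0],[0,0,-1]])
    print("turn",R.from_matrix(R0.T@Rt).as_rotvec().round(4),"shift cm",(100*R0.T@(W(q,target)[0]-s["position"])).round(2),"now H",H(q,s["position"]).round(4),"F",s["wrist_force"].round(1),"t",s["time_s"],"gap",round(s["finger_gap"],4))
E
python3 -c "
from h import *
q=[0.62108181,-0.12535009,-0.19942053]
plan(q,[-.105,.0005,.2])"
```

```text
turn [-2.000e-03  6.000e-04  6.422e-01] shift cm [ 42.37 -30.81   4.18] now H [[-0.2597 -0.5001  0.2412]] F [ 0.6 -0.5 -0.3] t 0.1 gap 0.0852
```

```bash
python3 -m pendant '[[[0,0,0.1],[5,-3.6,0.4],5.6],[[0,0,0.2],[10,-7.2,0.8],5.6],[[0,0,0.3],[15,-10.8,1.3],5.6],[[0,0,0.4],[20,-14.4,1.8],5.6],[[0,0,0.5],[25,-18,2.3],5.6],[[0,0,0.6],[30,-21.6,2.8],5.6],[[0,0,0.642],[35,-25.2,3.3],5.6],[[0,0,0.642],[40,-29,3.8],5.6],[[0,0,0.642],[42.37,-30.81,4.18],5.6],[[0,0,0.642],[42.37,-30.81,4.18],5.6],[[0,0,0.642],[42.37,-30.81,4.18],5.6]]'
python3 - <<'E'
from bench import arm
from h import *
import cv2
f=arm.grab_frame("wrist");cv2.imwrite("pics/w1.png",f["pixels"][:,:,::-1]);np.savez("w1.npz",K=f["camera_matrix"],E=f["extrinsics"])
plan([0.62108181,-0.12535009,-0.19942053],[-.105,.0005,.2])
E
```

```text
time_s: 1.48
position: [0.5181, -0.1052, 0.2002]
ee_rot: [3.126, -0.312, -0.002]
wrist_force: [-0.2, -0.1, -1.3]
finger_gap: 0.056
gripper_force: 0.0
turn [ 0.0005  0.0006 -0.0005] shift cm [-0.01 -0.16  0.03] now H [[-0.1049 -0.0011  0.2003]] F [ 0.5  0.3 -0.2] t 1.525 gap 0.0563
```

View pics/w1.png

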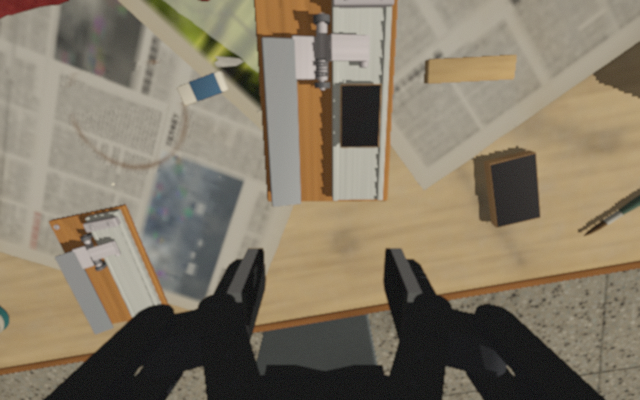

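The wrist view shows the holder upright in the frame: the bar from (263,38) to (299,205), the tile at (342..380, 85..147), the hinge at (322,50), and the fingertips at (250,262) and (397,262). I'll zoom in to refine the pose.

Run:
```python
import cv2
a=cv2.imread("pics/w1.png")[0:215,245:415]
cv2.imwrite("pics/w1c.png",cv2.resize(a,None,fx=2.79,fy=2.79,interpolation=cv2.INTER_CUBIC))
```

```text
(no output)
```

View pics/w1c.png

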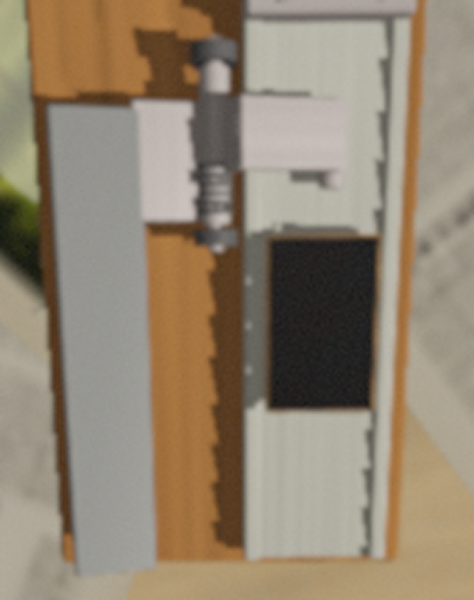

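Run:
```python
from h import *
z=np.load("w1.npz");C=(z["K"],z["E"])
c=lambda u,v:np.array([245+u/2.79-.3,v/2.79-.3])
o=[(C,c(395,558),[-.14,-.066,.01]),(C,c(65,558),[-.14,.058,.01]),(C,c(78,575),[-.135,.0482,.0387]),(C,c(155,568),[-.135,.0218,.0293]),(C,c(48,105),[.011,.0482,.0387]),(C,c(133,105),[.011,.0218,.0293]),(C,c(215,145),[0,0,.029])]
q,r=fit(o,[.62,-.125,-.2]);print(q,r.round(1).tolist())
for u in((270,237),(378,237),(372,408),(266,408)):print('tile',H(q,ray(C,c(*u),.028)).round(4))
print('stop',H(q,ray(C,c(330,14),.03)).round(4),'railR',H(q,ray(C,c(372,555),.021)).round(4))
for u in((248,250),(262,252),(262,268),(386,252),(403,250)):print(u,[H(q,ray(C,u,h)).round(4).tolist() for h in(.189,.195)])
print(q.tolist());plan(q,[-.105,.0005,.08])
```

```text
[ 0.62252844 -0.12397838 -0.18636409] [[1.7, 0.7], [-1.2, 2.1], [-0.8, 1.2], [0.4, -0.1], [-1.4, -1.5], [2.1, -0.4], [-0.6, -0.6]]
tile [[-0.0269 -0.0172  0.028 ]]
tile [[-0.0273 -0.0506  0.028 ]]
tile [[-0.0806 -0.0508  0.028 ]]
tile [[-0.0802 -0.0161  0.028 ]]
stop [[ 0.0337 -0.0341  0.03  ]] railR [[-0.1341 -0.054   0.021 ]]
(248, 250) [[[-0.1004, 0.0349, 0.189]], [[-0.0972, 0.0333, 0.195]]]
(262, 252) [[[-0.1016, 0.0283, 0.189]], [[-0.0983, 0.027, 0.195]]]
(262, 268) [[[-0.1102, 0.029, 0.189]], [[-0.1066, 0.0276, 0.195]]]
(386, 252) [[[-0.1023, -0.0308, 0.189]], [[-0.099, -0.0296, 0.195]]]
(403, 250) [[[-0.1013, -0.0388, 0.189]], [[-0.0981, -0.0373, 0.195]]]
[0.6225284438115717, -0.1239783824458777, -0.18636409463009118]
turn [ 0.0005  0.0006 -0.0135] shift cm [ 0.11 -0.19 12.03] now H [[-0.106  -0.0014  0.2003]] F [ 0.5  0.3 -0.2] t 1.525 gap 0.0563
```

```bash
python3 -m pendant '[[[0,0,-0.01],[0.1,-0.19,4],6.0],[[0,0,-0.01],[0.1,-0.19,8],6.0],[[0,0,-0.01],[0.1,-0.19,12],6.0],[[0,0,-0.01],[0.1,-0.19,15],6.0],[[0,0,-0.01],[0.1,-0.19,15],6.0],[[0,0,-0.01],[0.1,-0.19,15],6.0]]'
python3 - <<'E'
from bench import arm
from h import *
import cv2
for n in("wrist","scene"):
    f=arm.grab_frame(n);cv2.imwrite(f"pics/{n}2.png",f["pixels"][:,:,::-1]);np.savez(f"{n}2.npz",K=f["camera_matrix"],E=f["extrinsics"])
a=cv2.imread("pics/scene2.png")[195:275,280:390];b=cv2.imread("pics/wrist2.png")
cv2.imwrite("pics/m2.png",np.vstack([cv2.resize(a,(440,300),interpolation=cv2.INTER_CUBIC),cv2.resize(b,(440,275))]))
plan([.6222,-.1243,-.190],[-.105,.0005,.04])
E
```

```text
time_s: 2.28
position: [0.5207, -0.1043, 0.0516]
ee_rot: [3.127, -0.299, 0.003]
wrist_force: [-0.4, -0.0, -0.3]
finger_gap: 0.0598
gripper_force: 0.0
turn [ 0.0004 -0.0036  0.0001] shift cm [-0.23  0.03  1.23] now H [[-0.1027  0.0009  0.0523]] F [-0.7 -0.1  0. ] t 2.375 gap 0.0602
```

View pics/m2.png

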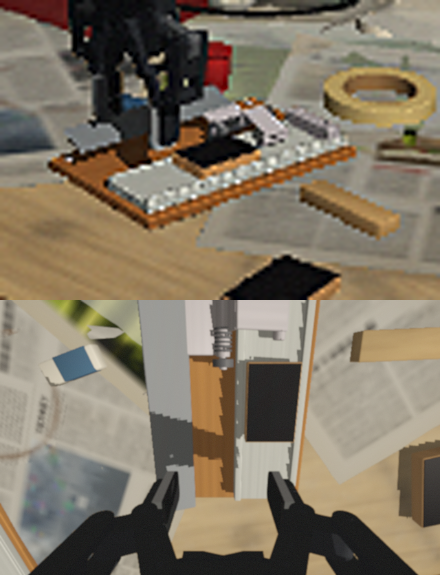

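The wrist half of the picture shows the left tip over the bar at about (172,480), and the right tip in line with the channel and tile at about (277,480). I'll creep down on force.

```bash
for k in 1; do python3 -m pendant '[[[0,0,0],[-0.1,0,0.5],6.0],[[0,0,0],[-0.1,0,1.0],6.0],[[0,0,0],[-0.1,0,1.0],6.0]]'; done
python3 -m pendant '[[[0,0,0],[0,0,0.3],6.0],[[0,0,0],[0,0,0.3],6.0]]'
python3 -m pendant '[[[0,0,0],[0,0,0.3],6.0],[[0,0,0],[0,0,0.3],6.0]]'
```

```text
time_s: 2.75
position: [0.5191, -0.103, 0.0406]
ee_rot: [3.127, -0.296, 0.0]
wrist_force: [-0.1, -1.3, 1.8]
finger_gap: 0.0599
gripper_force: 1.1
time_s: 3.0
position: [0.5194, -0.1029, 0.0376]
ee_rot: [-3.127, 0.297, -0.001]
wrist_force: [-0.5, 0.0, 2.7]
finger_gap: 0.0601
gripper_force: 1.5
time_s: 3.25
position: [0.5194, -0.1029, 0.0345]
ee_rot: [-3.127, 0.297, -0.001]
wrist_force: [0.6, 1.0, 4.2]
finger_gap: 0.0602
gripper_force: 1.8
```

```bash
python3 -m pendant '[[[0,0,0],[0,0,0.3],6.0],[[0,0,0],[0,0,0.3],6.0]]'
python3 -m pendant '[[[0,0,0],[0,0,0.1],6.0],[[0,0,0],[0,0,0.1],6.0]]'
python3 -m pendant '[[[0,0,0],[0,0,0.1],6.0],[[0,0,0],[0,0,0.1],6.0]]'
```

```text
time_s: 3.5
position: [0.5194, -0.1029, 0.0315]
ee_rot: [-3.127, 0.297, -0.001]
wrist_force: [1.0, 1.9, 4.5]
finger_gap: 0.0602
gripper_force: 2.2
time_s: 3.75
position: [0.5194, -0.1029, 0.0306]
ee_rot: [-3.127, 0.297, -0.001]
wrist_force: [1.1, 1.4, 4.2]
finger_gap: 0.0597
gripper_force: 2.3
time_s: 4.0
position: [0.5193, -0.103, 0.0296]
ee_rot: [-3.127, 0.297, -0.001]
wrist_force: [0.9, 1.5, 4.6]
finger_gap: 0.0601
gripper_force: 2.5
```

```bash
python3 -m pendant '[[[0,0,0],[0,0,0.1],6.0],[[0,0,0],[0,0,0.1],6.0]]'
python3 -m pendant '[[[0,0,0],[0,0,0.1],6.0],[[0,0,0],[0,0,0.1],6.0]]'
python3 - <<'E'
from bench import arm
from h import *
import cv2
P=[]
for n,(x,y,w,h) in dict(side=(290,170,110,60),scene=(290,200,110,75),wrist=(200,0,240,400)).items():
    f=arm.grab_frame(n);i=f["pixels"][:,:,::-1];cv2.imwrite(f"pics/{n}3.png",i);P.append(i[y:y+h,x:x+w])
r=lambda i,s:cv2.resize(i,s,interpolation=cv2.INTER_CUBIC)
cv2.imwrite("pics/m3.png",np.hstack([np.vstack([r(P[0],(440,240)),r(P[1],(440,300))]),r(P[2],(324,540))]))
plan([.6222,-.1243,-.190],[-.105,.0005,.03])
E
```

```text
time_s: 4.25
position: [0.5193, -0.103, 0.0287]
ee_rot: [-3.127, 0.297, -0.001]
wrist_force: [0.4, 1.2, 5.5]
finger_gap: 0.0602
gripper_force: 2.7
time_s: 4.5
position: [0.5194, -0.103, 0.0278]
ee_rot: [3.128, -0.297, 0.001]
wrist_force: [1.1, 1.6, 6.3]
finger_gap: 0.06
gripper_force: 2.9
turn [-0.     -0.0007  0.0007] shift cm [ 0.    0.1  -0.22] now H [[-0.105   0.0015  0.0278]] F [1.3 1.4 6.1] t 4.65 gap 0.0599
```

View pics/m3.png

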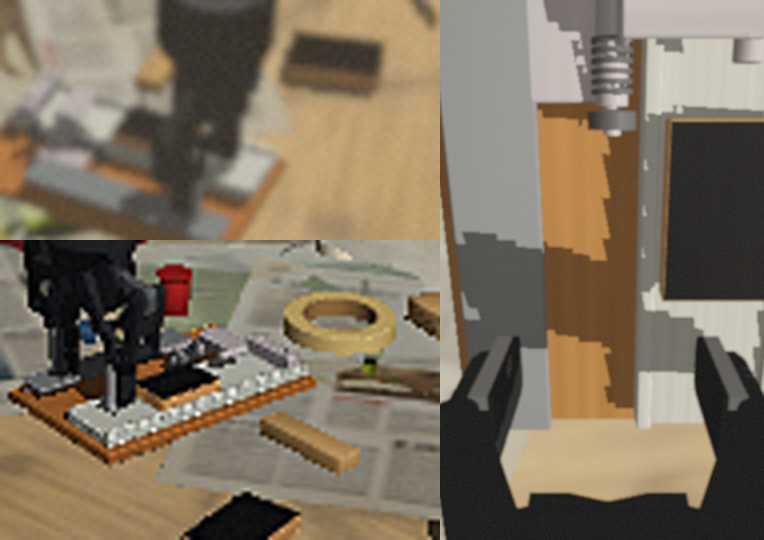

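```bash
python3 -m pendant '[[[0,0,0],[0.3,0.05,0],6.0],[[0,0,0],[0.6,0.1,0],6.0],[[0,0,0],[0.9,0.1,0],6.0],[[0,0,0],[1.2,0.1,0],6.0],[[0,0,0],[1.5,0.1,0],6.0],[[0,0,0],[1.8,0.1,0],6.0],[[0,0,0],[2.1,0.1,0],6.0],[[0,0,0],[2.4,0.1,0],6.0],[[0,0,0],[2.7,0.1,0],6.0],[[0,0,0],[3.0,0.1,0],6.0],[[0,0,0],[3.3,0.1,0],6.0],[[0,0,0],[3.3,0.1,0],6.0]]'
python3 - <<'E'
from bench import arm
from h import *
import cv2
P=[]
for n,(x,y,w,h) in dict(side=(290,170,110,60),scene=(290,200,110,75),wrist=(200,0,240,400)).items():
    f=arm.grab_frame(n);i=f["pixels"][:,:,::-1];cv2.imwrite(f"pics/{n}4.png",i);P.append(i[y:y+h,x:x+w])
r=lambda i,s:cv2.resize(i,s,interpolation=cv2.INTER_CUBIC)
cv2.imwrite("pics/m4.png",np.hstack([np.vstack([r(P[0],(440,240)),r(P[1],(440,300))]),r(P[2],(324,540))]))
plan([.6222,-.1243,-.190],[-.105,.0005,.03])
E
```

```text
time_s: 6.15
position: [0.549, -0.11, 0.0277]
ee_rot: [-3.128, 0.295, 0.009]
wrist_force: [-5.1, 0.5, 10.5]
finger_gap: 0.06
gripper_force: 5.6
turn [0.0004 0.0053 0.0019] shift cm [-3.04 -0.03 -0.22] now H [[-0.0746  0.0002  0.0277]] F [-4.2  0.2 11. ] t 6.3 gap 0.06
```

View pics/m4.png

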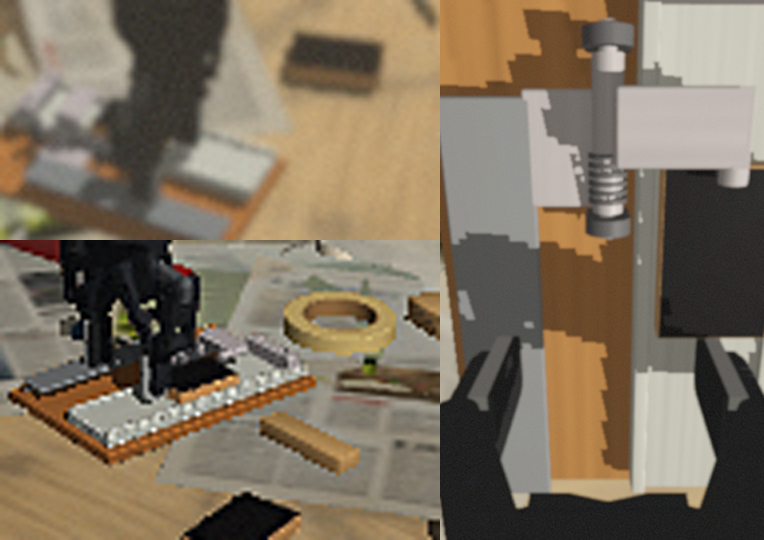

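The tile has met resistance at the nose (Fx −5 N), so the bar is probably only part-way down. I'll back off, press deeper to the hard stop, and then push on.

```bash
python3 -m pendant '[[[0,0,0],[-0.4,0,0],6.0],[[0,0,0],[-0.8,0,0],6.0],[[0,0,0],[-0.8,0,0],6.0]]'
python3 -m pendant '[[[0,0,0],[0,0,0.1],6.0],[[0,0,0],[0,0,0.1],6.0]]'
python3 -m pendant '[[[0,0,0],[0,0,0.1],6.0],[[0,0,0],[0,0,0.1],6.0]]'
python3 -m pendant '[[[0,0,0],[0,0,0.1],6.0],[[0,0,0],[0,0,0.1],6.0]]'
```

```text
time_s: 6.68
position: [0.5444, -0.1094, 0.0283]
ee_rot: [3.126, -0.297, 0.004]
wrist_force: [1.2, 0.1, 6.5]
finger_gap: 0.0601
gripper_force: 3.0
time_s: 6.92
position: [0.5445, -0.1094, 0.0277]
ee_rot: [3.127, -0.296, 0.003]
wrist_force: [0.8, 0.1, 10.5]
finger_gap: 0.0603
gripper_force: 4.8
time_s: 7.18
position: [0.5445, -0.1094, 0.0276]
ee_rot: [3.127, -0.296, 0.003]
wrist_force: [-1.2, 0.1, 15.5]
finger_gap: 0.0594
gripper_force: 7.4
time_s: 7.42
position: [0.5446, -0.1094, 0.0273]
ee_rot: [3.127, -0.296, 0.002]
wrist_force: [-2.2, -0.3, 19.5]
finger_gap: 0.0601
gripper_force: 10.0
```

Run:
```python
from bench import arm
from h import *
import cv2
q=[.6222,-.1243,-.190]
f=arm.grab_frame("wrist");cv2.imwrite("pics/wrist5.png",f["pixels"][:,:,::-1]);C=(f["camera_matrix"],f["extrinsics"]);np.savez("wrist5.npz",K=C[0],E=C[1])
def tile(im):
    g=im.max(2);m=(g<50).astype(np.uint8);m[260:]=0
    n,l,st,ce=cv2.connectedComponentsWithStats(m);return [s.tolist() for s in st[1:] if s[4]>400]
for n in(4,5):
    print(n,tile(cv2.imread(f"pics/wrist{n}.png")))
i=cv2.imread("pics/wrist5.png")
# black column profile along several columns
for c in(375,390,405,420,435): print(c,i[90:270:4,c].max(1).tolist())
for z in(.032,.036,.04): print('nose near end at z',z,proj(C,W(q,[[-.012,-.034,z]])).round(1).tolist())
for x in(-.06,-.065,-.07,-.075):print(x,proj(C,W(q,[[x,-.034,.028]])).round(1).tolist())
plan(q,[-.105,.0005,.03])
```

```text
4 [[126, 119, 75, 64, 1319], [363, 126, 91, 134, 9395]]
5 [[124, 109, 75, 65, 1313], [363, 114, 91, 126, 9685]]
375 [197, 196, 192, 191, 193, 178, 54, 49, 47, 44, 40, 42, 43, 46, 45, 45, 45, 43, 45, 42, 38, 46, 43, 42, 44, 43, 42, 38, 42, 42, 42, 44, 39, 44, 39, 43, 39, 40, 129, 117, 118, 118, 117, 118, 116]
390 [197, 195, 192, 191, 193, 172, 25, 38, 41, 44, 44, 43, 40, 41, 41, 42, 44, 43, 43, 47, 42, 42, 42, 43, 40, 42, 42, 42, 42, 42, 43, 41, 41, 42, 42, 45, 41, 37, 127, 117, 81, 50, 42, 33, 32]
405 [197, 195, 194, 191, 193, 181, 60, 57, 63, 43, 44, 43, 43, 44, 48, 45, 47, 44, 43, 43, 43, 43, 44, 42, 41, 44, 45, 41, 43, 42, 42, 46, 43, 45, 42, 45, 46, 39, 195, 203, 113, 95, 98, 95, 99]
420 [199, 195, 193, 191, 195, 194, 199, 203, 204, 93, 48, 46, 45, 45, 46, 44, 46, 44, 47, 45, 47, 42, 45, 44, 44, 47, 47, 46, 43, 42, 39, 44, 44, 46, 45, 44, 42, 41, 193, 198, 199, 199, 200, 114, 33]
435 [199, 201, 202, 202, 190, 146, 52, 47, 48, 48, 47, 43, 45, 49, 46, 47, 44, 46, 47, 47, 49, 47, 50, 45, 44, 44, 46, 45, 46, 46, 45, 49, 41, 43, 43, 43, 41, 39, 128, 114, 137, 115, 112, 106, 104]
nose near end at z 0.032 [[414.7, 121.6]]
nose near end at z 0.036 [[417.5, 122.8]]
nose near end at z 0.04 [[420.6, 124.0]]
-0.06 [[402.6, 234.4]]
-0.065 [[401.7, 244.9]]
-0.07 [[400.9, 255.2]]
-0.075 [[400.0, 265.2]]
turn [ 0.0006 -0.0016  0.0014] shift cm [-2.59 -0.06 -0.27] now H [[-0.0791 -0.      0.0273]] F [-3.9 -0.2 20.5] t 7.475 gap 0.0601
```

Run:
```python
from bench import arm
from h import *
q=[.6222,-.1243,-.190]
s=arm.sense();a=q[2];c,n=np.cos(a),np.sin(a);Rz=np.array([[c,n,0],[-n,c,0],[0,0,1]])
print("F holder",(Rz@s["wrist_force"]).round(1),"T holder",(Rz@s["wrist_torque"]).round(3))
import cv2
i=cv2.imread("pics/wrist5.png");print(i[119,400:440].max(1).tolist());
z=np.load("wrist5.npz");C=(z["K"],z["E"])
for zz in(.020,.024,.028,.032):print('nose cyl under z',zz,proj(C,W(q,[[-.012,-.038,zz+.004],[-.012,-.030,zz+.004],[-.012,-.034,zz],[-.012,-.034,zz+.008]])).round(1).tolist())
print(i[150,200:300].tolist()[::5])
print(proj(C,W(q,[[-.03,.022,.022],[-.03,.050,.022],[-.03,.0218,.0293],[-.03,.0482,.0387]])).round(1).tolist())
```

```text
F holder [-3.7 -1.  20.5] T holder [0.652 0.593 0.141]
[38, 43, 42, 42, 47, 63, 82, 96, 100, 105, 114, 125, 137, 144, 153, 163, 171, 180, 190, 196, 203, 206, 208, 210, 211, 211, 211, 203, 175, 111, 52, 43, 50, 50, 48, 50, 43, 44, 51, 47]
nose cyl under z 0.02 [[419.6, 119.4], [399.3, 119.4], [407.1, 118.4], [412.0, 120.5]]
nose cyl under z 0.024 [[422.4, 120.5], [401.6, 120.4], [409.5, 119.4], [414.7, 121.6]]
nose cyl under z 0.028 [[425.4, 121.6], [403.9, 121.6], [412.0, 120.5], [417.5, 122.8]]
nose cyl under z 0.032 [[428.6, 122.8], [406.5, 122.7], [414.7, 121.6], [420.6, 124.0]]
[[41, 71, 103], [125, 131, 132], [143, 147, 148], [144, 148, 148], [144, 149, 149], [144, 147, 148], [146, 149, 151], [144, 148, 150], [146, 152, 150], [147, 150, 150], [146, 151, 152], [148, 151, 152], [148, 151, 152], [145, 149, 151], [150, 158, 166], [75, 135, 187], [78, 137, 189], [81, 142, 195], [80, 142, 196], [76, 138, 191]]
[[270.9, 162.7], [203.9, 162.6], [268.6, 166.8], [193.3, 172.7]]
```

The nose columns (405–428) match an underside height of 32 mm, so the clip is at its hard stop. The torque says all the load is on the bar. I'll ease the press and push on while watching the forces.

```bash
python3 -m pendant '[[[0,0,0],[0,0,-0.3],6.0],[[0,0,0],[0,0,-0.3],6.0]]'
python3 -m pendant '[[[0,0,0],[0.2,0,0],6.0],[[0,0,0],[0.4,0,0],6.0],[[0,0,0],[0.4,0,0],6.0]]'
python3 -m pendant '[[[0,0,0],[0.2,0,0],6.0],[[0,0,0],[0.4,0,0],6.0],[[0,0,0],[0.4,0,0],6.0]]'
python3 -m pendant '[[[0,0,0],[0.2,0,0],6.0],[[0,0,0],[0.4,0,0],6.0],[[0,0,0],[0.4,0,0],6.0]]'
python3 -c "
from h import *
plan([.6222,-.1243,-.190],[-.032,.0005,.028])"
```

```text
time_s: 7.72
position: [0.5444, -0.1094, 0.0285]
ee_rot: [3.126, -0.296, 0.004]
wrist_force: [1.5, 0.2, 4.8]
finger_gap: 0.0599
gripper_force: 2.9
time_s: 8.1
position: [0.5448, -0.1094, 0.0277]
ee_rot: [3.128, -0.294, -0.01]
wrist_force: [-5.2, 0.8, 11.3]
finger_gap: 0.0601
gripper_force: 5.9
time_s: 8.48
position: [0.5491, -0.1101, 0.0277]
ee_rot: [3.128, -0.295, -0.008]
wrist_force: [-3.8, 0.6, 11.2]
finger_gap: 0.06
gripper_force: 5.5
time_s: 8.85
position: [0.5528, -0.1107, 0.0277]
ee_rot: [-3.128, 0.295, 0.009]
wrist_force: [-3.8, 1.3, 11.9]
finger_gap: 0.0603
gripper_force: 5.8
turn [0.0004 0.0058 0.002 ] shift cm [ 3.87 -0.02 -0.05] now H [[-0.0708  0.0002  0.0277]] F [-3.8  1.3 11.9] t 8.85 gap 0.0603
```

It is advancing 4 mm per 4 mm commanded, and the drag is bar friction at the hard stop. I'll continue with slightly less press.

```bash
python3 -m pendant '[[[0,0,0],[0.2,0,-0.05],6.0],[[0,0,0],[0.5,0,-0.1],6.0],[[0,0,0],[0.8,0,-0.1],6.0],[[0,0,0],[1.1,0,-0.1],6.0],[[0,0,0],[1.4,0,-0.1],6.0],[[0,0,0],[1.7,0,-0.1],6.0],[[0,0,0],[2.0,0,-0.1],6.0],[[0,0,0],[2.0,0,-0.1],6.0]]'
python3 - <<'E'
from bench import arm
from h import *
import cv2
q=[.6222,-.1243,-.190]
f=arm.grab_frame("wrist");cv2.imwrite("pics/wrist6.png",f["pixels"][:,:,::-1]);C=(f["camera_matrix"],f["extrinsics"])
i=f["pixels"].max(2)
for c in(380,395,405):
    v=i[:290,c].astype(int);k=[r for r in range(100,285) if v[r]<55]
    rr=[r for r in range(150,280) if v[r]<60 and v[r+4]>90][:2];print(c,[(r,H(q,ray(C,(c,r+1),.028)).round(4).tolist()) for r in rr])
plan(q,[-.032,.0005,.028])
E
```

```text
time_s: 9.85
position: [0.5726, -0.1146, 0.0279]
ee_rot: [3.128, -0.295, -0.008]
wrist_force: [-1.6, 0.8, 6.3]
finger_gap: 0.0598
gripper_force: 3.1
380 [(246, [[-0.0378, -0.0245, 0.028]]), (247, [[-0.0383, -0.0245, 0.028]])]
395 []
405 [(245, [[-0.0373, -0.0354, 0.028]]), (246, [[-0.0378, -0.0354, 0.028]])]
turn [0.0006 0.005  0.0018] shift cm [ 1.86 -0.03 -0.02] now H [[-0.0506  0.0002  0.0279]] F [-2.4  0.2  5.7] t 9.9 gap 0.0603
```

```bash
python3 -m pendant '[[[0,0,0],[0.3,0,0],6.0],[[0,0,0],[0.6,0,0],6.0],[[0,0,0],[0.9,0,0],6.0],[[0,0,0],[1.2,0,0],6.0],[[0,0,0],[1.2,0,0],6.0]]'
for k in 1; do python3 -m pendant '[[[0,0,0],[0.2,0,0],6.0],[[0,0,0],[0.2,0,0],6.0]]'; done
python3 -m pendant '[[[0,0,0],[0.2,0,0],6.0],[[0,0,0],[0.2,0,0],6.0]]'
python3 -m pendant '[[[0,0,0],[0.2,0,0],6.0],[[0,0,0],[0.2,0,0],6.0]]'
```

```text
time_s: 10.52
position: [0.5845, -0.1169, 0.028]
ee_rot: [3.128, -0.295, -0.008]
wrist_force: [-1.4, 0.3, 6.0]
finger_gap: 0.0599
gripper_force: 3.1
time_s: 10.78
position: [0.5862, -0.1172, 0.0279]
ee_rot: [3.128, -0.295, -0.008]
wrist_force: [-2.9, 0.6, 6.4]
finger_gap: 0.0599
gripper_force: 3.3
time_s: 11.02
position: [0.5881, -0.1176, 0.0279]
ee_rot: [3.128, -0.295, -0.009]
wrist_force: [-2.1, -0.4, 5.9]
finger_gap: 0.0599
gripper_force: 3.3
time_s: 11.28
position: [0.5901, -0.118, 0.0279]
ee_rot: [3.128, -0.295, -0.008]
wrist_force: [-2.9, 0.6, 6.8]
finger_gap: 0.0598
gripper_force: 3.3
```

```bash
python3 -m pendant '[[[0,0,0],[0.15,0,0],6.0],[[0,0,0],[0.15,0,0],6.0]]'
python3 -m pendant '[[[0,0,0],[0.15,0,0],6.0],[[0,0,0],[0.15,0,0],6.0]]'
python3 -m pendant '[[[0,0,0],[0.15,0,0],6.0],[[0,0,0],[0.15,0,0],6.0]]'
```

```text
time_s: 11.52
position: [0.591, -0.1181, 0.0279]
ee_rot: [-3.127, 0.296, 0.011]
wrist_force: [-3.8, 0.5, 8.0]
finger_gap: 0.0602
gripper_force: 4.5
time_s: 11.78
position: [0.5911, -0.1181, 0.0279]
ee_rot: [-3.127, 0.296, 0.016]
wrist_force: [-6.6, -0.1, 11.7]
finger_gap: 0.0599
gripper_force: 6.0
time_s: 12.02
position: [0.5912, -0.1181, 0.0278]
ee_rot: [-3.127, 0.296, 0.021]
wrist_force: [-9.5, 1.3, 13.6]
finger_gap: 0.0598
gripper_force: 7.7
```

The forward force rises with no further motion, so the tile is against the stop. I'll back the pusher off with the bar still down, then let the bar up.

```bash
python3 -m pendant '[[[0,0,0],[-0.3,0,0],6.0],[[0,0,0],[-0.6,0,0],6.0],[[0,0,0],[-0.8,0,0],6.0],[[0,0,0],[-0.8,0,0],6.0]]'
python3 - <<'E'
from bench import arm
from h import *
import cv2
q=[.6222,-.1243,-.190]
f=arm.grab_frame("wrist");cv2.imwrite("pics/wrist7.png",f["pixels"][:,:,::-1]);C=(f["camera_matrix"],f["extrinsics"])
i=f["pixels"].max(2)
for c in(375,380,385,395,405):
    v=i[:,c].astype(int);rr=[r for r in range(150,280) if v[r]<60 and v[r+4]>90][:2];print(c,[(r,H(q,ray(C,(c,r+1),.028)).round(4).tolist()) for r in rr])
plan(q,[-.032,.0005,.028])
E
```

```text
time_s: 12.52
position: [0.5901, -0.118, 0.0292]
ee_rot: [3.127, -0.297, 0.004]
wrist_force: [1.1, -0.1, 5.2]
finger_gap: 0.0601
gripper_force: 2.7
375 [(178, [[0.0104, -0.0212, 0.028]]), (179, [[0.01, -0.0212, 0.028]])]
380 [(178, [[0.0104, -0.0233, 0.028]]), (179, [[0.01, -0.0233, 0.028]])]
385 [(178, [[0.0104, -0.0253, 0.028]]), (179, [[0.01, -0.0253, 0.028]])]
395 [(178, [[0.0104, -0.0294, 0.028]]), (179, [[0.01, -0.0295, 0.028]])]
405 [(176, [[0.0113, -0.0335, 0.028]]), (177, [[0.0109, -0.0335, 0.028]])]
turn [ 0.0007 -0.0026  0.0008] shift cm [ 0.07 -0.04  0.12] now H [[-0.0327  0.0001  0.0292]] F [ 1.4 -0.1  5.4] t 12.575 gap 0.0602
```

```bash
python3 -m pendant '[[[0,0,0],[-0.2,0,0],6.0],[[0,0,0],[-0.4,0,0],6.0],[[0,0,0],[-0.4,0,-0.4],6.0],[[0,0,0],[-0.4,0,-0.8],6.0],[[0,0,0],[-0.4,0,-1.2],6.0],[[0,0,0],[-0.4,0,-2],6.0],[[0,0,0],[-0.4,0,-5],6.0],[[0,0,0],[-3,0,-9],6.0],[[0,0,0],[-6,0,-13],6.0],[[0,0,0],[-9,0,-16],6.0],[[0,0,0],[-9,0,-16],6.0],[[0,0,0],[-9,0,-16],6.0]]'
python3 - <<'E'
from bench import arm
from h import *
import cv2
q=[.6222,-.1243,-.190]
f=arm.grab_frame("wrist");cv2.imwrite("pics/wrist8.png",f["pixels"][:,:,::-1]);C=(f["camera_matrix"],f["extrinsics"]);np.savez("wrist8.npz",K=C[0],E=C[1])
c=proj(C,W(q,[[0,-.015,.02]]))[0].astype(int);print(c)
y0,x0=max(0,c[1]-100),max(0,c[0]-110)
a=cv2.resize(f["pixels"][y0:y0+200,x0:x0+220,::-1],None,fx=2.5,fy=2.5,interpolation=cv2.INTER_CUBIC);print(x0,y0)
b=arm.grab_frame("scene")["pixels"][200:260,300:380,::-1];b=cv2.resize(b,(250,188),interpolation=cv2.INTER_CUBIC)
d=arm.grab_frame("side")["pixels"][165:240,270:370,::-1];d=cv2.resize(d,(250,188),interpolation=cv2.INTER_CUBIC)
col=np.zeros((a.shape[0],250,3),np.uint8);col[:188]=b;col[190:378]=d
cv2.imwrite("pics/m8.png",np.hstack([a,col]))
plan(q,[-.105,.0005,.2])
E
```

```text
time_s: 14.08
position: [0.5009, -0.1005, 0.1883]
ee_rot: [3.127, -0.297, 0.001]
wrist_force: [-0.2, -0.1, 0.1]
finger_gap: 0.0603
gripper_force: 0.0
[343  27]
233 0
turn [-0.0002  0.0022  0.0008] shift cm [ 1.9   0.   -1.29] now H [[-0.124   0.0005  0.1871]] F [-0.4  0.  -0.8] t 14.225 gap 0.0601
```

View pics/m8.png

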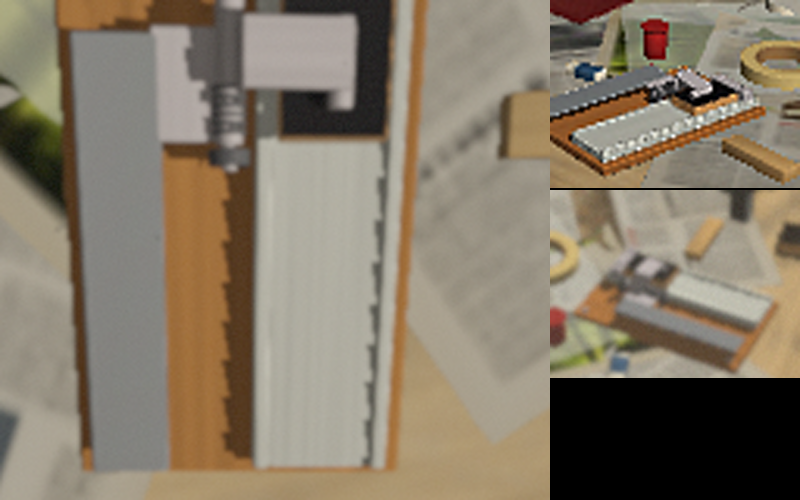

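The tile is under the nose, with its rear edge at crop row 137. The bar is part-way up and the nose rests on the tile. I'll check the rear edge and clip angle numerically.

Run:
```python
from h import *
q=[.6222,-.1243,-.190];z=np.load("wrist8.npz");C=(z["K"],z["E"])
for u,v,h in((285,137,.028),(383,137,.028),(330,-0,.03)):print(H(q,ray(C,(233+u/2.5-.3,v/2.5-.3),h)).round(4))
# lug near end and board near edge as references
print('lug near',H(q,ray(C,(233+230/2.5,168/2.5),.025)).round(4),'board near',H(q,ray(C,(233+300/2.5,468/2.5),.01)).round(4))
```

```text
[[-0.0208 -0.0179  0.028 ]]
[[-0.0208 -0.0496  0.028 ]]
[[ 0.0179 -0.0307  0.03  ]]
lug near [[-0.0303 -0.0004  0.025 ]] board near [[-0.1387 -0.0278  0.01  ]]
```

The rear edge is at −20.8 mm, against −21 mm when home. The edge is square to the channel and the gripper is clear of everything.

```bash
python3 -c "
from bench import arm
print(arm.hand_in())"
```

```text
the job is handed in; nothing more can be done
None
```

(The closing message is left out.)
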